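# Make up a feed order on the sprung platform scale

### The arm

A 6-joint arm with a two-finger parallel gripper is mounted at the origin on the work surface. World frame = base frame: x ahead of the robot, y to its left, z up, the work surface at z = 0. Lengths are in m, angles in degrees, forces in N, time in s.
With the tool pointing down it reaches from about 0.375 to 0.9 m from the base axis. Payload 3.1 kg.
Tool frame: the origin (TCP) lies on the centre line of the jaws, within the pads' length; the fingertips stand 19 mm ahead of it and the grasp point (between the pads) is the TCP (tips_ahead is the distance from the TCP to the fingertips, in m); z points along the fingers, y is the line along which they close (so a half turn about z gives the same grasp; the last joint's range is limited). The gripper opens to 87 mm and grips with 3 to 60 N. Pads are 19 mm wide; open, the fingers measure 117 mm over their backs; the gripper's body (75 mm by 190 mm) begins 51 mm behind the grasp point.
Start: joints at [62.71, 30.224, 82.088, -0, 67.689, -10.227], TCP at [0.183, 0.597, 0.242] pointing down, gripper open.
Joint ranges: [-176.69, 176.69], [-43.24, 126.21], [12.49, 139.97], [-82, 262], [0, 151.66], [-163.58, 163.58]. Speed limits (degrees/s): [159.86, 159.86, 180, 180, 180, 180].

### API

Orientations are given as a 3x3 rotation matrix whose columns are the frame's x, y, z axes.
In Python, from rig import read_state, capture, hand_in, trace, landmark_of, tips_ahead gives the robot as it stands.
- The arm moves only by the shell command python3 -m jog 'ROWS'. ROWS is JSON, a list of rows, each an object of numbers: "tx", "ty", "tz": the shift along the tool's x, y, z in cm; "roll": the turn about the tool's z in rad; "jaw": the opening, from 0 (shut) to 1 (fully open). A call has 1 to 8 rows; each row shifts and turns the commanded pose from where the row before left it, along the tool's axes as they then stand; what a row does not reach is not made up. A row lasts 1/10 s, in which the tool goes at most 50 mm and 8.59 degrees, less where a joint would pass 70% of its speed; a pose out of reach is approached as far as the arm can. A call with a gripper value outside its range is refused whole. The fingers move at their own pace and stop on an object; the grip force is fixed at half the most. Time passes only in rows, so rows that do not move let the fingers close. It gives the time, the measured TCP pose, the force, the opening and the grip force at its end, in the units of the state.
- read_state(): the state, without advancing time (a new reading comes with each control period).
- capture(name): name is "scene" or "top"; returns a dict with "img" (420x560x3 uint8, red, green, blue), "vertical_fov" (degrees; the focal length in pixels is half the picture's height over the tangent of half this angle, whatever the lens; pixels are square), "cx", "cy" (the principal point, pixels), "k1" (the pictures are not rectified: a ray, as slopes to the right and down, at radius r is drawn at 1 + k1 r^2 times it, then the intrinsics apply), "cam_to_world" (4x4, takes a point from camera to world coordinates). Camera axes: x right, y up, looking along -z (the intrinsics and any distortion apply to the point x, -y, -z); pixel columns grow to the right and rows downward; lengths in m; the calibration is good to about 2 mm. A picture is of the moment at which its call begins. There is no depth.
- hand_in(): hands the job in; it is judged then, once.
Trained networks look in the newest picture that a camera, given by its name, has taken for a name from the list of things; names that differ only in an ending like _2 or _b are one class to them, and where a whole thing is asked for, a point or a joint stands for the part that bears it (a point fixed in the world has none). Each returns a list of dicts, best first, with "p" (0 to 1); they miss things now and then, are a little off and sometimes report something else, mostly with a low value. They report only what shows in the picture. A call takes as long as a camera call.
- trace(camera, thing): "pixels" (420x560 bool, what is visible of it) and "bbox" ([left, top, width, height] in pixels, round what is visible of it).
- landmark_of(camera, thing): "point" ([row, column] in pixels: a listed point, or the origin of a listed thing).
The state is a dict: "time_s": time; "joint_positions": joint angles; "qvel": joint speeds; "tau": joint torques, N m; "position": TCP position; "tcp_rot": TCP orientation; "force": force on the tool from outside, world axes, zero at the start; "moment": the same for the moment, N m; "opening": opening from 0.0 (shut) to 1.0 (fully open); "grasp_force": force on a finger pad.
Only numpy, scipy, OpenCV 4.12 (cv2) and the standard library are available. Lean on these libraries where they do the work, as an engineer would, in place of code of your own. Each camera call takes 0.05 s, during which the arm holds its last target. There are 200 camera calls.

### The job

First push the empty bowl off the scale pan onto the low tray at its end. Then slide tins, tall or low as needed, from the loading shelf onto the pan until the dial needle rests between the two arms of the preset fork; the lids are only pressed on, so slide the tins and do not lift them. Leave the tins you do not need standing on the shelf, every tin upright and wholly on the pan or the shelf, and leave the other things alone.

Things in the scene. Friction and masses are not known exactly. Their poses are not given: they have to be found in the camera images.
- scale: sprung platform scale, fixed. Origin on the table under the pan's centre; at yaw 0 x points away from the robot, y left. In its frame: level pan x -65..65, y -188..188 mm; nearer the robot the fixed loading shelf x -205..-69, y -255..195, top 62 mm high, with four lanes of tins at about y -132, -44, 44, 132; low tray at the pan's left end; beyond the pan a round tilted dial up to 120 mm high
- shelf (a point): middle of the loading shelf's top between the lanes, 62 mm above the table, axes as the scale's
- tray (a point): centre of the floor of the low grey plastic tray at the pan's left (+y) end, 40 mm above the table, axes as the scale's; floor 170 (x) by 180 (y) mm, rims 17 mm above it on three sides, open towards the pan, 7 mm gap to the pan
- pan_centre (a point): centre of the steel pan's top face, 130 (x) by 376 (y) mm, which sinks level on a spring: 60 mm above the table when empty, about 20 mm lower per kg. Rims 14 mm high along its far (+x) and right (-y) edges; the edges towards the shelf and the tray are open
- pan (a joint): how far the pan has sunk, m: 0 empty, 0.030 at the stop
- needle (a joint): angle of the black dial needle, rad: 0 for an empty pan, 100 rad per metre of pan sink (about 2 rad per kg), clockwise seen facing the dial
- needle_tip (a point): tip of the dial needle, 58 mm from its pivot
- fork (a joint): angle of the setting fork's middle on the dial, rad, same zero and sense as the needle. A thin dark steel frame on the needle's pivot with two arms, 0.28 rad to each side of its middle; it is preset and stays put. The needle counts as between the arms up to 0.25 rad from the middle
- fork_mid (a point): point midway between the fork's arms, 58 mm from the pivot, where the needle's tip lies when exactly centred
- bowl: empty stainless feeding bowl, 130 mm across the rim, 45 tall, 3 mm wall, 200 g, left standing on the left half of the pan; origin at the centre of its underside
- tall_tin_a: tall sealed steel tin with a brown paper band, upright, 76 mm across, 70 tall, about 400 g (each tin up to 10 % more or less); starts on the loading shelf in one of four lanes; origin at the centre of its underside
- tall_tin_b: tall sealed steel tin with a brown paper band, upright, 76 mm across, 70 tall, about 400 g (each tin up to 10 % more or less); starts on the loading shelf in one of four lanes; origin at the centre of its underside
- low_tin_a: low sealed steel tin with a brown paper band, upright, 66 mm across, 42 tall, about 200 g (each tin up to 10 % more or less); starts on the loading shelf in one of four lanes; origin at the centre of its underside
- low_tin_b: low sealed steel tin with a brown paper band, upright, 66 mm across, 42 tall, about 200 g (each tin up to 10 % more or less); starts on the loading shelf in one of four lanes; origin at the centre of its underside
- dropper_bottle: small white bottle, 38 mm across, 85 tall, standing on the loading shelf's right (-y) end; bystander
- jar: black jar with yellow lid, 84 mm across, 110 tall; bystander on the table in front of the tray
- wipes: white pack of wipes, 120 x 200 x 50; bystander
- mug: white mug, 80 mm across, 90 tall; bystander
- brush: brush lying flat; bystander
- carton: upright cardboard carton, 70 x 110 x 140; bystander
- water_bowl: blue ceramic bowl, 110 mm across, 50 tall; bystander

How it is judged:
By the outcome, as a careful person would: the job done as asked, in the order asked, and still so for the second after the job is handed in, with the robot touching nothing.
It also fails if it takes over 61 s, if anything falls off the work surface, if the arm or the gripper's body presses on something with over 40 N, if the wrist force passes 120 N, or if a joint passes its speed limit or range.

## Working session

There is one attempt and no reset: what is moved stays moved. The work goes in short steps, Python scripts to look and compute and a shell command to move; the robot and the scene stay as the last step left them, time stands still between calls to the robot, and variables do not carry over. Pictures are saved under pics/ and viewed, at most 10 in all, crops included, and the job is handed in when it is done.

```bash
mkdir -p pics
cat > h.py <<'E'
import numpy as np, cv2
from rig import read_state, capture, hand_in, trace, landmark_of, tips_ahead
def ray(c,rc):
    H=c["img"].shape[0]; f=H/2/np.tan(np.radians(c["vertical_fov"])/2)
    d=np.array([(rc[1]-c["cx"])/f,(rc[0]-c["cy"])/f]); u=d.copy()
    for _ in range(30): u=d/(1+c["k1"]*(u@u))
    M=np.array(c["cam_to_world"]); return M[:3,3], M[:3,:3]@np.array([u[0],-u[1],-1.])
def at_z(c,rc,z):
    o,d=ray(c,rc); return o+d*(z-o[2])/d[2]
def proj(c,p):
    M=np.array(c["cam_to_world"]); q=M[:3,:3].T@(np.asarray(p)-M[:3,3])
    u=np.array([q[0],-q[1]])/-q[2]; u=u*(1+c["k1"]*(u@u))
    f=c["img"].shape[0]/2/np.tan(np.radians(c["vertical_fov"])/2)
    return np.array([c["cy"]+f*u[1],c["cx"]+f*u[0]])
def save(c,n): cv2.imwrite("pics/"+n,c["img"][:,:,::-1])
E
python3 - <<'E'
from h import *
np.set_printoptions(precision=3,suppress=True)
for cam in("top","scene"):
    c=capture(cam); save(c,cam+"0.png"); print(cam,c["vertical_fov"],c["cx"],c["cy"],c["k1"],np.array(c["cam_to_world"]))
    for t,z in(("shelf",.062),("tray",.040),("pan_centre",.06),("bowl",.06),("tall_tin_a",.062),("low_tin_a",.062),("dropper_bottle",.062),("jar",0),("needle_tip",.09),("fork_mid",.09),("scale",0)):
        for r in landmark_of(cam,t)[:3]: print(t,r["p"],np.array(r["point"]),at_z(c,r["point"],z))
s=read_state();print(s["position"],s["tcp_rot"],s["force"],s["time_s"],tips_ahead)
E
```

```text
top 47.46610677549796 287.7472771369822 206.78746787586385 -0.15686732202459616 [[ 0.002  0.981 -0.194  0.348]
 [-1.     0.007  0.024  0.068]
 [ 0.025  0.194  0.981  1.297]
 [ 0.     0.     0.     1.   ]]
shelf 0.9 [243.1 336.8] [ 0.497 -0.09   0.062]
tray 0.55 [201.6 227.4] [0.61 0.2  0.04]
pan_centre 0.69 [193.4 332.3] [ 0.63  -0.081  0.06 ]
bowl 0.64 [195.8 298.8] [0.623 0.009 0.06 ]
tall_tin_a 0.78 [238.  356.8] [ 0.51  -0.143  0.062]
tall_tin_a 0.68 [239.3 324.3] [ 0.507 -0.058  0.062]
low_tin_a 0.92 [235.7 388. ] [ 0.517 -0.227  0.062]
low_tin_a 0.92 [246.3 288.9] [0.488 0.035 0.062]
dropper_bottle 0.55 [233.8 420.5] [ 0.522 -0.315  0.062]
jar 0.75 [271.7 236.6] [0.425 0.174 0.   ]
jar 0.23 [136.2 348.1] [ 0.813 -0.137  0.   ]
needle_tip 0.66 [261.8 446.8] [ 0.445 -0.374  0.09 ]
needle_tip 0.45 [134.2 348.9] [ 0.787 -0.125  0.09 ]
fork_mid 0.51 [141.1 316.2] [ 0.766 -0.037  0.09 ]
scale 0.67 [271.4 235.1] [0.426 0.178 0.   ]
scale 0.55 [195.3 331.7] [ 0.638 -0.086  0.   ]
scene 54.34513633887025 285.1004233769442 205.8895070077526 -0.019631887604208233 [[ 0.772 -0.353  0.529  1
[... 313 characters left out ...]
5.7] [0.494 0.102 0.06 ]
bowl 0.63 [225.  275.3] [0.62  0.002 0.06 ]
tall_tin_a 0.74 [218.7 232.2] [ 0.505 -0.057  0.062]
tall_tin_a 0.59 [231.3 210.1] [ 0.502 -0.14   0.062]
low_tin_a 0.7 [201.6 247. ] [0.474 0.038 0.062]
low_tin_a 0.64 [246.5 186.1] [ 0.503 -0.227  0.062]
low_tin_a 0.61 [194.  264.9] [0.486 0.107 0.062]
dropper_bottle 0.58 [270.8 163.6] [ 0.536 -0.323  0.062]
jar 0.64 [194.8 265. ] [0.422 0.178 0.   ]
needle_tip 0.6 [262.  291.9] [ 0.779 -0.12   0.09 ]
fork_mid 0.43 [239.5 298.3] [ 0.736 -0.039  0.09 ]
scale 0.87 [257.6 254.2] [ 0.622 -0.091  0.   ]
[0.183 0.597 0.242] [[-0.956  0.293 -0.   ]
 [ 0.293  0.956 -0.   ]
 [-0.    -0.    -1.   ]] [-0.106 -0.063 -0.022] 1.2 0.019
```

View pics/top0.png

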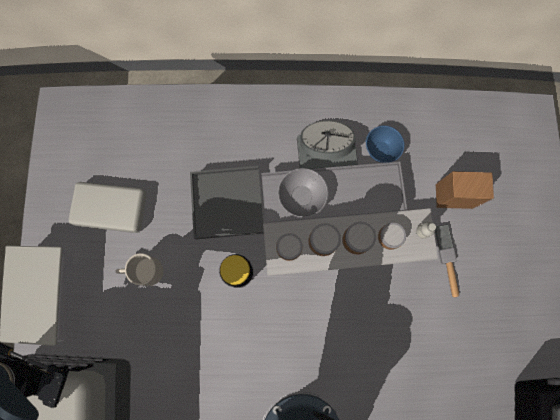

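View pics/scene0.png

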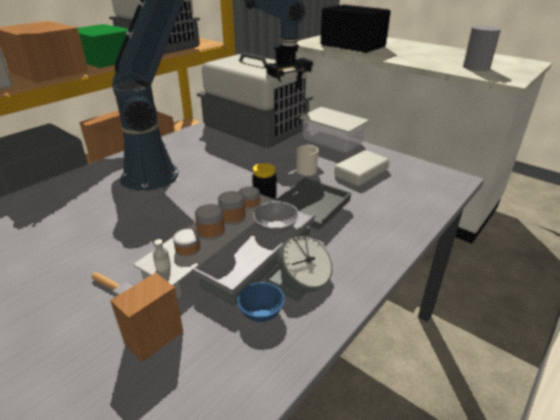

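Run:
```python
from h import *
a=capture("top")["img"][110:180,285:375]; b=capture("scene")["img"][220:310,265:345]
f=lambda i,s:cv2.resize(i,(400,s),interpolation=cv2.INTER_CUBIC)
o=np.zeros((450,800,3),np.uint8); o[:311,:400]=f(a,311); o[:,400:]=f(b,450)
cv2.imwrite("pics/dial0.png",o[:,:,::-1])
```

```text
(no output)
```

View pics/dial0.png

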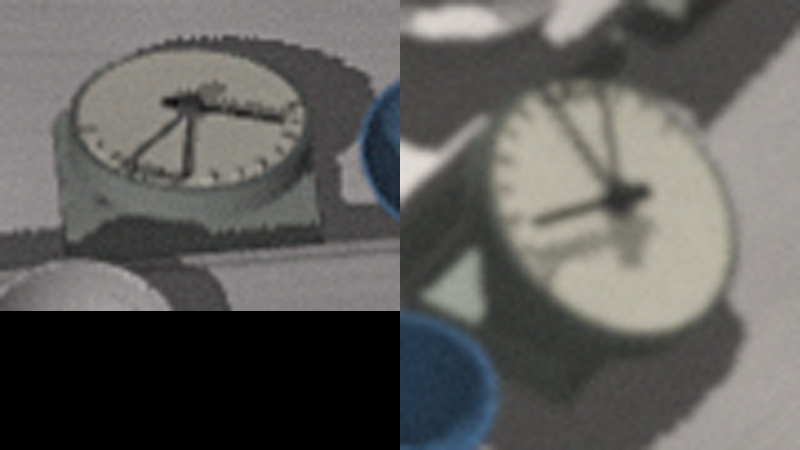

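```bash
cat > dial.py <<'E'
from h import *
def tri(ct,a,cs,b):
    o1,d1=ray(ct,a);o2,d2=ray(cs,b)
    s=np.linalg.lstsq(np.c_[d1,-d2],o2-o1,rcond=None)[0]
    p,q=o1+s[0]*d1,o2+s[1]*d2; return (p+q)/2,np.linalg.norm(p-q)
E
python3 - <<'E'
from dial import *
np.set_printoptions(precision=3,suppress=True)
ct=capture("top");cs=capture("scene")
P={}
for n,a,b in(("piv",(133.2,327.3),(259.6,309.4)),("tip",(136.8,348.7),(264.2,292)),("arm1",(150.05,327.1),(239.4,294.6)),("arm2",(147.1,315.4),(237,306))):
    P[n],e=tri(ct,a,cs,b); print(n,P[n],e, np.linalg.norm(P[n]-P["piv"]))
# assume plane tilt about the scale's y axis; yaw 6 deg; find angles for tilts
yaw=np.radians(6); ys=np.array([-np.sin(yaw),np.cos(yaw),0]); xs=np.array([np.cos(yaw),np.sin(yaw),0])
for tilt in (20,30,40,50,60):
    t=np.radians(tilt); n=np.sin(t)*xs+np.array([0,0,np.cos(t)]); up=np.cross(n,ys)*-1; up=-xs*np.cos(t)+np.array([0,0,np.sin(t)])
    for cn,c,k in(("top",ct,((133.2,327.3),(136.8,348.7),(150.05,327.1),(147.1,315.4))),("sc",cs,((259.6,309.4),(264.2,292),(239.4,294.6),(237,306)))):
        q=[]
        for rc in k:
            o,d=ray(c,rc); q.append(o+d*(((P["piv"]-o)@n)/(d@n)))
        v=[x-q[0] for x in q[1:]]
        print(tilt,cn,[(round(np.arctan2(w@ys,w@up),3),round(np.linalg.norm(w)*1000)) for w in v])
E
```

```text
piv [ 0.795 -0.069  0.073] 6.88058617249741e-05 0.0
tip [ 0.781 -0.124  0.087] 0.0022643556640935102 0.058642932959190805
arm1 [ 0.738 -0.062  0.105] 0.004890374600892948 0.06514309870429645
arm2 [ 0.749 -0.031  0.099] 0.00839758993835003 0.06460995372813429
20 top [(np.float64(-1.247), 59), (np.float64(0.159), 58), (np.float64(0.722), 59)]
20 sc [(np.float64(-1.104), 52), (np.float64(0.369), 69), (np.float64(0.872), 74)]
30 top [(np.float64(-1.187), 59), (np.float64(0.166), 68), (np.float64(0.658), 65)]
30 sc [(np.float64(-1.138), 55), (np.float64(0.231), 64), (np.float64(0.809), 67)]
40 top [(np.float64(-1.086), 60), (np.float64(0.167), 85), (np.float64(0.571), 77)]
40 sc [(np.float64(-1.158), 59), (np.float64(0.076), 63), (np.float64(0.719), 62)]
50 top [(np.float64(-0.902), 65), (np.float64(0.163), 120), (np.float64(0.457), 102)]
50 sc [(np.float64(-1.165), 62), (np.float64(-0.084), 65), (np.float64(0.594), 59)]
60 top [(np.float64(-0.536), 87), (np.float64(0.154), 210), (np.float64(0.316), 173)]
60 sc [(np.float64(-1.162), 67), (np.float64(-0.238), 72), (np.float64(0.428), 57)]
```

```bash
cat > fr.py <<'E'
from h import *
A=np.array([(0,0),(0,.285),(-.137,0),(-.137,.132),(-.137,.044),(-.137,-.044),(-.137,-.132)])
B=np.array([(.635,-.0825),(.607,.2015),(.4995,-.0885),(.482,.0365),(.5065,-.0575),(.506,-.1415),(.510,-.227)])
w=np.array([2,2,2,1,1,1,1.])
def fit():
    a=(w@A)/w.sum();b=(w@B)/w.sum();a_,b_=A-a,B-b
    th=np.arctan2((w*(a_[:,0]*b_[:,1]-a_[:,1]*b_[:,0])).sum(),(w*(a_*b_).sum(1)).sum())
    R=np.array([[np.cos(th),-np.sin(th)],[np.sin(th),np.cos(th)]]);return th,R,b-R@a
th,R,t=fit()
toS=lambda p:R.T@(np.asarray(p)[:2]-t)
toW=lambda p:R@np.asarray(p)+t
def plan(xy,z,jaw):  # jaw: angle of jaw line in scale frame, deg
    s=read_state();T=np.array(s["tcp_rot"]);p=np.array(s["position"])
    ang=np.degrees(np.arctan2(T[1,1],T[0,1])); d=(np.degrees(th)+jaw-ang+90)%180-90
    print("scale pos",toS(p).round(4),"z",p[2].round(4),"roll needed(rad)",round(np.radians(-d),4),"t",s["time_s"],"F",np.round(s["force"],1),"open",s["opening"],"j6",s["joint_positions"][5])
    W=np.r_[toW(xy),z]-p; c,q=np.cos(np.radians(d)),np.sin(np.radians(d))
    T2=np.array([[c,-q,0],[q,c,0],[0,0,1]])@T
    print("before-roll cm",(T.T@W*100).round(2),"after-roll cm",(T2.T@W*100).round(2), "after-roll tool x,y in scale",(R.T@T2[:2,:2]).round(2).tolist())
E
python3 - <<'E'
from fr import *
print(np.degrees(th),t); print(np.array([toS(b)-a for a,b in zip(A,B)]).round(4).tolist())
print("bowl",toS((.6215,.0055)), "bottle",toS((.53,-.319)),"jar",toS((.4235,.176)))
b=toS((.6215,.0055)); plan((b[0],b[1]-.085),.091,0); plan((b[0],b[1]-.085),.091,90)
for cam in("top","scene"):
    c=capture(cam)
    r=trace(cam,"bowl")[0]; x,y,ww,h=r["bbox"]; print(cam,r["p"],r["bbox"])
    # model: rim circle centre at z .056+.045
    import scipy.optimize as so
    def bb(p):
        a=np.linspace(0,6.28,60); q=[proj(c,(p[0]+.065*np.cos(k),p[1]+.065*np.sin(k),.101)) for k in a]; q=np.array(q); return q
    f=lambda p:(lambda q:[q[:,1].min()-x,q[:,1].max()-x-ww,q[:,0].min()-y])(bb(p))
    s=so.least_squares(f,[.62,.005]);print(s.x,s.fun,toS(s.x))
E
```

```text
5.687608720792898 [ 0.63619429 -0.081423  ]
[[-0.0013, -0.001], [-0.001, -0.0006], [0.0003, 0.0065], [-0.0047, 0.0006], [0.0103, -0.0073], [0.0015, -0.0029], [-0.003, -0.0004]]
bowl [-0.00600749  0.08795135] bottle [-0.12921646 -0.22588308] jar [-0.18613541  0.27723468]
scale pos [-0.3833  0.7204] z 0.2415 roll needed(rad) 1.1737 t 1.4 F [ 0.2 -1.2  0.7] open 1.0017335319233605 j6 -10.226976240116699
before-roll cm [-62.54 -51.57  15.06] after-roll cm [-71.75  37.73  15.05] after-roll tool x,y in scale [[-0.0, 1.0], [1.0, -0.0]]
scale pos [-0.3833  0.7204] z 0.2415 roll needed(rad) -0.3971 t 1.4 F [ 0.2 -1.2  0.7] open 1.0017335319233605 j6 -10.226976240116699
before-roll cm [-62.54 -51.57  15.06] after-roll cm [-37.73 -71.75  15.06] after-roll tool x,y in scale [[-1.0, 0.0], [-0.0, 1.0]]
top 0.97 [278.9, 168.0, 50.6, 50.1]
[ 0.6228281  -0.00351978] [ 0.06792076 -0.06851123  0.00153651] [-0.00557983  0.07884435]
scene 0.78 [252.9, 197.7, 45.8, 37.1]
[0.61056177 0.01647592] [ 0.12472984 -0.12520761  0.02295095] [-0.01580411  0.09995727]
```

```bash
python3 -m jog '[{"roll":0.147,"jaw":0.7},{"roll":0.147},{"roll":0.147},{"roll":0.147},{"roll":0.147},{"roll":0.147},{"roll":0.147},{"roll":0.145}]' && python3 -m jog '[{"tx":-4,"ty":2.1},{"tx":-4,"ty":2.1},{"tx":-4,"ty":2.1},{"tx":-4,"ty":2.1},{"tx":-4,"ty":2.1},{"tx":-4,"ty":2.1},{"tx":-4,"ty":2.1},{"tx":-4,"ty":2.1}]' && python3 -m jog '[{"tx":-4,"ty":2.1},{"tx":-4,"ty":2.1},{"tx":-4,"ty":2.1},{"tx":-4,"ty":2.1},{"tx":-4,"ty":2.1},{"tx":-4,"ty":2.1},{"tx":-4,"ty":2.1},{"tx":-4,"ty":2.1}]'
python3 - <<'E'
from fr import *
plan((-.007,.088-.095),.091,0)
E
```

```text
scale pos [-0.3834  0.7204] z 0.2416 roll needed(rad) 1.1738 t 1.6 F [ 1.  -0.  -0.5] open 1.0003476758371406 j6 -10.226396512709993
before-roll cm [-62.84 -52.53  15.06] after-roll cm [-72.74  37.64  15.06] after-roll tool x,y in scale [[-0.0, 1.0], [1.0, -0.0]]$[0]: bad value
```

```bash
python3 -m jog '[{"tx":0,"ty":0,"tz":0,"roll":0.147,"jaw":0.7},{"tx":0,"ty":0,"tz":0,"roll":0.147,"jaw":0.7},{"tx":0,"ty":0,"tz":0,"roll":0.147,"jaw":0.7},{"tx":0,"ty":0,"tz":0,"roll":0.147,"jaw":0.7},{"tx":0,"ty":0,"tz":0,"roll":0.147,"jaw":0.7},{"tx":0,"ty":0,"tz":0,"roll":0.147,"jaw":0.7},{"tx":0,"ty":0,"tz":0,"roll":0.147,"jaw":0.7},{"tx":0,"ty":0,"tz":0,"roll":0.145,"jaw":0.7}]'
```

```text
time_s: 2.4
position: [0.1834, 0.5975, 0.2416]
tcp_rot: [[-0.093, 0.996, 0.0], [0.996, 0.093, -0.0], [-0.0, -0.0, -1.0]]
force: [1.0, 0.1, -0.3]
opening: 0.695
grasp_force: 0.0
```

All keys are required in every row.

```bash
python3 -m jog '[{"tx":-4,"ty":2.1,"tz":0,"roll":0,"jaw":0.7},{"tx":-4,"ty":2.1,"tz":0,"roll":0,"jaw":0.7},{"tx":-4,"ty":2.1,"tz":0,"roll":0,"jaw":0.7},{"tx":-4,"ty":2.1,"tz":0,"roll":0,"jaw":0.7},{"tx":-4,"ty":2.1,"tz":0,"roll":0,"jaw":0.7},{"tx":-4,"ty":2.1,"tz":0,"roll":0,"jaw":0.7},{"tx":-4,"ty":2.1,"tz":0,"roll":0,"jaw":0.7},{"tx":-4,"ty":2.1,"tz":0,"roll":0,"jaw":0.7}]' && python3 -m jog '[{"tx":-4,"ty":2.1,"tz":0,"roll":0,"jaw":0.7},{"tx":-4,"ty":2.1,"tz":0,"roll":0,"jaw":0.7},{"tx":-4,"ty":2.1,"tz":0,"roll":0,"jaw":0.7},{"tx":-4,"ty":2.1,"tz":0,"roll":0,"jaw":0.7},{"tx":-4,"ty":2.1,"tz":0,"roll":0,"jaw":0.7},{"tx":-4,"ty":2.1,"tz":0,"roll":0,"jaw":0.7},{"tx":-4,"ty":2.1,"tz":0,"roll":0,"jaw":0.7},{"tx":-4,"ty":2.1,"tz":0,"roll":0,"jaw":0.7}]'
python3 - <<'E'
from fr import *
plan((-.007,.088-.095),.091,0)
E
```

```text
time_s: 3.2
position: [0.3831, 0.2941, 0.2418]
tcp_rot: [[-0.099, 0.995, 0.001], [0.995, 0.099, 0.0], [0.0, 0.001, -1.0]]
force: [0.8, 0.4, 0.7]
opening: 0.702
grasp_force: 0.0
time_s: 4.0
position: [0.5818, -0.008, 0.2417]
tcp_rot: [[-0.098, 0.995, 0.0], [0.995, 0.098, 0.0], [0.0, 0.0, -1.0]]
force: [1.0, 0.6, -0.6]
opening: 0.701
grasp_force: 0.0
scale pos [-0.0468  0.0785] z 0.2417 roll needed(rad) -0.0008 t 4.0 F [ 1.   0.6 -0.6] open 0.701228330299984 j6 -17.43871163910234
before-roll cm [-8.54  3.98 15.07] after-roll cm [-8.55  3.98 15.07] after-roll tool x,y in scale [[-0.0, 1.0], [1.0, 0.0]]
```

```bash
python3 -m jog '[{"tx":-4.3,"ty":2,"tz":0,"roll":0,"jaw":0.7},{"tx":-4.2,"ty":2,"tz":0,"roll":0,"jaw":0.7},{"tx":0,"ty":0,"tz":3.8,"roll":0,"jaw":0.7},{"tx":0,"ty":0,"tz":3.8,"roll":0,"jaw":0.7},{"tx":0,"ty":0,"tz":3.8,"roll":0,"jaw":0.7},{"tx":0,"ty":0,"tz":3.7,"roll":0,"jaw":0.7},{"tx":1,"ty":0,"tz":0,"roll":0,"jaw":0.7},{"tx":1,"ty":0,"tz":0,"roll":0,"jaw":0.7}]' && python3 -m jog '[{"tx":1,"ty":0,"tz":0,"roll":0,"jaw":0.7},{"tx":1.3,"ty":0,"tz":0,"roll":0,"jaw":0.7},{"tx":1.5,"ty":0,"tz":0,"roll":0,"jaw":0.7},{"tx":1.5,"ty":0,"tz":0,"roll":0,"jaw":0.7},{"tx":1.5,"ty":0,"tz":0,"roll":0,"jaw":0.7},{"tx":1.5,"ty":0,"tz":0,"roll":0,"jaw":0.7},{"tx":1.5,"ty":0,"tz":0,"roll":0,"jaw":0.7},{"tx":1.5,"ty":0,"tz":0,"roll":0,"jaw":0.7}]'
python3 - <<'E'
from fr import *
plan((-.005,.218),.091,0)
c=capture("scene");save(c,"s1.png")
for cam in("top","scene"):
  c=capture(cam)
  for r in landmark_of(cam,"bowl")[:2]: print(r["p"],toS(at_z(c,r["point"],.055)))
E
```

```text
time_s: 4.8
position: [0.627, -0.0663, 0.0904]
tcp_rot: [[-0.098, 0.995, -0.001], [0.995, 0.098, 0.001], [0.001, -0.001, -1.0]]
force: [0.6, -0.3, 0.9]
opening: 0.699
grasp_force: 0.0
time_s: 5.6
position: [0.616, 0.0467, 0.0907]
tcp_rot: [[-0.099, 0.995, 0.0], [0.995, 0.099, -0.0], [-0.0, 0.0, -1.0]]
force: [0.1, -2.4, 1.9]
opening: 0.701
grasp_force: 1.8
scale pos [-0.0074  0.1295] z 0.0907 roll needed(rad) 0.0001 t 5.6 F [ 0.1 -2.4  1.9] open 0.7006435114330443 j6 -11.681369032565916
before-roll cm [ 8.85  0.24 -0.03] after-roll cm [ 8.85  0.24 -0.03] after-roll tool x,y in scale [[0.0, 1.0], [1.0, -0.0]]
0.95 [-0.00390571  0.19452119]
0.64 [-0.14047644 -0.0017714 ]
0.89 [-0.0076896   0.19271496]
0.48 [-0.14877458 -0.33870401]
```

View pics/s1.png

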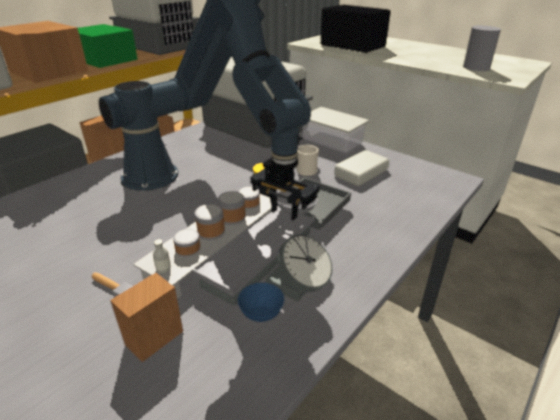

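The gripper cradles the bowl at about (205, 285), now at the pan's left end; tins and bystanders are unmoved. I continue the push by 9 cm.

```bash
python3 -m jog '[{"tx":1.2,"ty":0,"tz":0,"roll":0,"jaw":0.7},{"tx":1.2,"ty":0,"tz":0,"roll":0,"jaw":0.7},{"tx":1.2,"ty":0,"tz":0,"roll":0,"jaw":0.7},{"tx":1.2,"ty":0,"tz":0,"roll":0,"jaw":0.7},{"tx":1.2,"ty":0,"tz":0,"roll":0,"jaw":0.7},{"tx":1.2,"ty":0,"tz":0,"roll":0,"jaw":0.7},{"tx":1,"ty":0,"tz":0,"roll":0,"jaw":0.7},{"tx":0.8,"ty":0,"tz":0,"roll":0,"jaw":0.7}]'; python3 -m jog '[{"tx":0,"ty":0,"tz":0,"roll":0,"jaw":0.7},{"tx":-2,"ty":0,"tz":0,"roll":0,"jaw":0.7},{"tx":-4,"ty":0,"tz":0,"roll":0,"jaw":0.7},{"tx":0,"ty":0,"tz":-4,"roll":0,"jaw":0.7},{"tx":0,"ty":0,"tz":-5,"roll":0,"jaw":0.5}]'
python3 - <<'E'
from fr import *
plan((-.205,.132),.17,90)
for cam in("top","scene"):
  c=capture(cam); save(c,cam+"2.png")
  for n,z in(("bowl",.04),("low_tin_a",.062),("tall_tin_a",.062)):
    for r in landmark_of(cam,n)[:3]: print(n,r["p"],toS(at_z(c,r["point"],z)))
E
```

```text
time_s: 6.65
position: [0.607, 0.1362, 0.0906]
tcp_rot: [[-0.099, 0.995, 0.0], [0.995, 0.099, -0.0], [-0.0, 0.0, -1.0]]
force: [-0.4, -2.5, 1.4]
opening: 0.701
grasp_force: 1.6
time_s: 7.15
position: [0.6108, 0.0743, 0.1782]
tcp_rot: [[-0.096, 0.995, -0.009], [0.995, 0.096, 0.001], [0.002, -0.008, -1.0]]
force: [1.1, 0.0, 0.2]
opening: 0.663
grasp_force: 0.0
scale pos [-0.0098  0.1574] z 0.1782 roll needed(rad) 1.5676 t 7.15 F [1.1 0.  0.2] open 0.663478956824602 j6 -9.016873020256865
before-roll cm [ -2.61 -19.5    0.97] after-roll cm [-19.52   2.55   0.75] after-roll tool x,y in scale [[1.0, -0.0], [-0.0, -1.0]]
bowl 0.62 [-0.00829026  0.25249033]
low_tin_a 0.59 [-0.13156348 -0.1279695 ]
tall_tin_a 0.61 [-0.13840899 -0.04808745]
tall_tin_a 0.57 [-0.12808879  0.03972016]
tall_tin_a 0.45 [ 0.11178905 -0.16412936]
bowl 0.85 [-0.01230706  0.25080187]
low_tin_a 0.84 [-0.13007185  0.13645826]
low_tin_a 0.83 [-0.13906319 -0.13785127]
low_tin_a 0.55 [-0.14607498 -0.34287805]
tall_tin_a 0.74 [-0.13665555  0.04328562]
tall_tin_a 0.62 [-0.13646205 -0.04104932]
```

View pics/scene2.png

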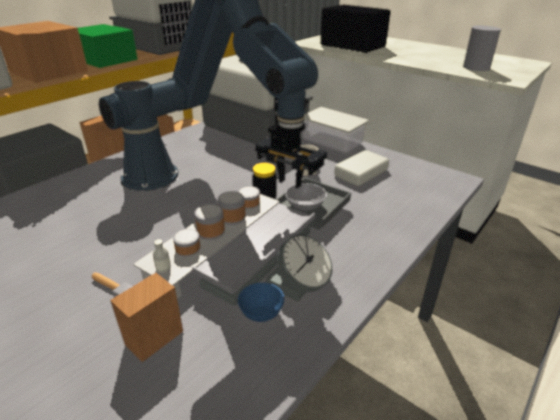

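The bowl (190–215, 285–328) now sits in the tray area; I check its exact position and the dial.

Run:
```python
from fr import *
import scipy.optimize as so
for cam in("top","scene"):
    c=capture(cam); r=trace(cam,"bowl")[0]; x,y,ww,h=r["bbox"]; print(cam,r["p"],r["bbox"])
    a=np.linspace(0,6.28,60)
    bb=lambda p:np.array([proj(c,(p[0]+.065*np.cos(k),p[1]+.065*np.sin(k),.085)) for k in a])
    f=lambda p:(lambda q:[q[:,1].min()-x,q[:,1].max()-x-ww,q[:,0].min()-y])(bb(p))
    s=so.least_squares(f,[.62,.2]);print(s.fun,toS(s.x))
    if cam=="top": T=c["img"]
    else: S=c["img"]
o=np.zeros((600,800,3),np.uint8)
f=lambda i,w,h:cv2.resize(i,(w,h),interpolation=cv2.INTER_CUBIC)
o[:300,:400]=f(T[160:250,180:300],400,300); o[:300,400:]=f(S[170:245,265:365],400,300)
o[300:,:400]=f(T[115:175,290:370],400,300); o[300:,400:]=f(S[230:305,265:345+20],400,300)
cv2.imwrite("pics/c3.png",o[:,:,::-1])
```

```text
top 0.75 [210.6, 176.3, 43.2, 45.5]
[-3.43421211  3.41171212 -0.07418942] [-0.00642561  0.26592623]
scene 0.63 [286.0, 181.5, 43.8, 30.1]
[ 1.12777706 -1.12777921  0.20043283] [-0.00379228  0.25807209]
```

View pics/c3.png

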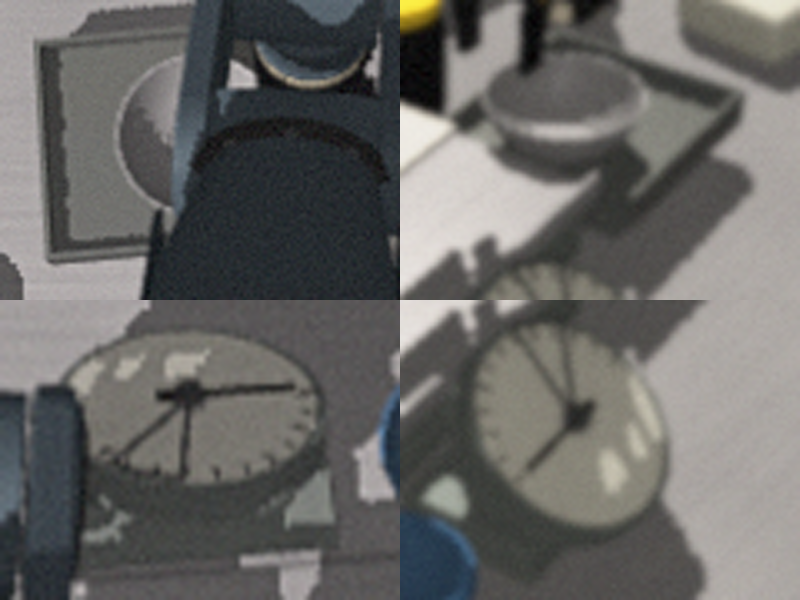

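```bash
python3 -m jog '[{"tx":0,"ty":0,"tz":4.7,"roll":0,"jaw":0.5},{"tx":0,"ty":0,"tz":4.5,"roll":0,"jaw":0.5},{"tx":1.2,"ty":0,"tz":0,"roll":0,"jaw":0.5},{"tx":1.2,"ty":0,"tz":0,"roll":0,"jaw":0.5},{"tx":1,"ty":0,"tz":0,"roll":0,"jaw":0.5},{"tx":1,"ty":0,"tz":0,"roll":0,"jaw":0.5},{"tx":0.9,"ty":0,"tz":0,"roll":0,"jaw":0.5},{"tx":0.9,"ty":0,"tz":0,"roll":0,"jaw":0.5}]'
python3 - <<'E'
from fr import *
plan((-.205,.132),.17,90)
c=capture("scene");T=capture("top")
for cam,k in(("scene",c),("top",T)):
  for r in landmark_of(cam,"bowl")[:1]: print(r["p"],toS(at_z(k,r["point"],.04)))
f=lambda i,w,h:cv2.resize(i,(w,h),interpolation=cv2.INTER_CUBIC)
cv2.imwrite("pics/c4.png",np.hstack([f(T["img"][160:250,180:300],400,300),f(c["img"][170:245,265:365],400,300)])[:,:,::-1])
E
```

```text
time_s: 8.55
position: [0.6074, 0.1381, 0.0901]
tcp_rot: [[-0.099, 0.995, 0.003], [0.995, 0.099, -0.0], [-0.0, 0.003, -1.0]]
force: [0.0, -1.9, 0.6]
opening: 0.5
grasp_force: 0.7
scale pos [-0.0069  0.2213] z 0.0901 roll needed(rad) -1.5705 t 8.55 F [ 0.  -1.9  0.6] open 0.4998926011160046 j6 -3.1487243293423277
before-roll cm [ -8.93 -19.8   -8.03] after-roll cm [19.81 -8.91 -8.01] after-roll tool x,y in scale [[-1.0, 0.0], [0.0, 1.0]]
0.57 [-0.01096622  0.28706318]
```

View pics/c4.png

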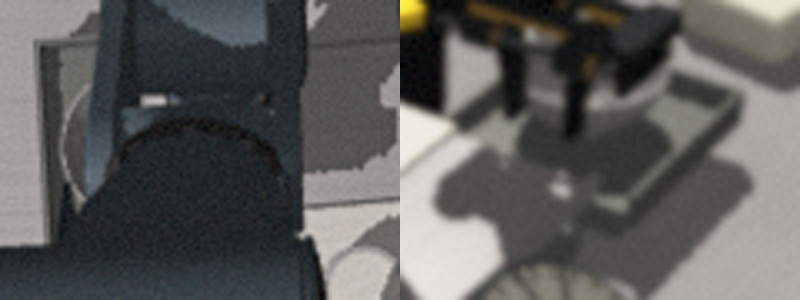

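```bash
python3 -m jog '[{"tx":0,"ty":0,"tz":-1,"roll":0,"jaw":0.5},{"tx":0,"ty":0,"tz":-1.5,"roll":0,"jaw":0.5},{"tx":0,"ty":0,"tz":-3,"roll":0,"jaw":0.5},{"tx":0,"ty":0,"tz":-4.5,"roll":0,"jaw":0.5},{"tx":-4.5,"ty":0,"tz":0,"roll":0,"jaw":0.5},{"tx":-4.5,"ty":0,"tz":0,"roll":0,"jaw":0.5}]'
python3 - <<'E'
from fr import *
plan((-.205,.136),.17,90)
for cam in("scene","top"):
  k=capture(cam)
  for r in landmark_of(cam,"bowl")[:1]: print(r["p"],toS(at_z(k,r["point"],.04)))
  for n in("low_tin_a","tall_tin_a"):
    for r in trace(cam,n)[:3]:
      x,y,w,h=r["bbox"]; print(cam,n,r["p"],r["bbox"])
save(k,"top5.png")
E
```

```text
time_s: 9.35
position: [0.6174, 0.0475, 0.1924]
tcp_rot: [[-0.102, 0.995, 0.006], [0.995, 0.102, -0.0], [-0.001, 0.006, -1.0]]
force: [0.2, -0.5, -0.1]
opening: 0.5
grasp_force: 0.0
scale pos [-0.0059  0.1301] z 0.1924 roll needed(rad) -1.5681 t 9.35 F [ 0.2 -0.5 -0.1] open 0.5002540346622109 j6 -11.783789151017665
before-roll cm [  0.64 -19.92   2.12] after-roll cm [19.91  0.57  2.23] after-roll tool x,y in scale [[-1.0, -0.0], [0.0, 1.0]]
0.89 [-0.02623012  0.31258686]
scene low_tin_a 0.94 [171.9, 230.1, 31.7, 26.1]
scene low_tin_a 0.8 [238.6, 185.5, 21.7, 23.7]
scene tall_tin_a 0.76 [218.1, 190.5, 25.7, 37.0]
scene tall_tin_a 0.63 [197.9, 204.9, 26.7, 36.4]
scene tall_tin_a 0.51 [238.7, 184.4, 23.5, 24.2]
0.89 [-0.00644888  0.29331621]
top low_tin_a 0.56 [376.3, 219.0, 31.3, 30.2]
top tall_tin_a 0.85 [310.8, 220.3, 29.6, 34.5]
top tall_tin_a 0.57 [344.6, 220.4, 32.4, 35.6]
```

View pics/top5.png

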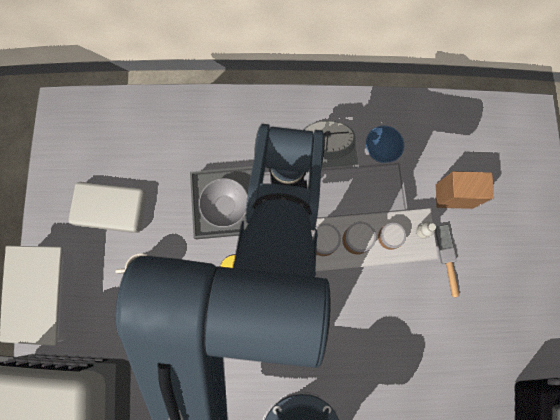

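The bowl lies inside the tray at (222, 200), clear of the rims and pan. Next, the left-lane low tin.

```bash
python3 -m jog '[{"tx":0,"ty":0,"tz":0,"roll":-0.143,"jaw":0.35},{"tx":0,"ty":0,"tz":0,"roll":-0.143,"jaw":0.35},{"tx":0,"ty":0,"tz":0,"roll":-0.143,"jaw":0.35},{"tx":0,"ty":0,"tz":0,"roll":-0.143,"jaw":0.35},{"tx":0,"ty":0,"tz":0,"roll":-0.143,"jaw":0.35},{"tx":0,"ty":0,"tz":0,"roll":-0.143,"jaw":0.35},{"tx":0,"ty":0,"tz":0,"roll":-0.143,"jaw":0.35},{"tx":0,"ty":0,"tz":0,"roll":-0.143,"jaw":0.35}]' && python3 -m jog '[{"tx":0,"ty":0,"tz":0,"roll":-0.143,"jaw":0.35},{"tx":0,"ty":0,"tz":0,"roll":-0.143,"jaw":0.35},{"tx":0,"ty":0,"tz":0,"roll":-0.14,"jaw":0.35},{"tx":4.5,"ty":0,"tz":0,"roll":0,"jaw":0.35},{"tx":4.5,"ty":0,"tz":0,"roll":0,"jaw":0.35},{"tx":4.5,"ty":0,"tz":0,"roll":0,"jaw":0.35},{"tx":4.5,"ty":0,"tz":0,"roll":0,"jaw":0.35}]'
python3 - <<'E'
from fr import *
plan((-.195,.134),.087,90)
E
```

```text
time_s: 10.55
position: [0.6155, 0.049, 0.1884]
tcp_rot: [[-0.949, 0.314, -0.001], [0.314, 0.949, 0.0], [0.001, 0.0, -1.0]]
force: [0.0, 1.2, -0.0]
opening: 0.353
grasp_force: 0.0
time_s: 11.25
position: [0.4348, 0.0309, 0.1885]
tcp_rot: [[-0.995, -0.1, -0.0], [-0.1, 0.995, 0.0], [0.0, 0.0, -1.0]]
force: [0.6, -0.7, 0.7]
opening: 0.35
grasp_force: 0.0
scale pos [-0.1893  0.1317] z 0.1885 roll needed(rad) 0.0013 t 11.25 F [ 0.6 -0.7  0.7] open 0.3500340221538904 j6 -106.45187059458715
before-roll cm [ 0.57  0.23 10.15] after-roll cm [ 0.57  0.22 10.15] after-roll tool x,y in scale [[-1.0, 0.0], [-0.0, 1.0]]
```

```bash
python3 -m jog '[{"tx":0.6,"ty":0.2,"tz":3.5,"roll":0,"jaw":0.35},{"tx":0,"ty":0,"tz":3.5,"roll":0,"jaw":0.35},{"tx":0,"ty":0,"tz":3.1,"roll":0,"jaw":0.35},{"tx":-0.6,"ty":0,"tz":0,"roll":0,"jaw":0.35},{"tx":-0.6,"ty":0,"tz":0,"roll":0,"jaw":0.35},{"tx":-0.8,"ty":0,"tz":0,"roll":0,"jaw":0.35},{"tx":-1,"ty":0,"tz":0,"roll":0,"jaw":0.35},{"tx":-1,"ty":0,"tz":0,"roll":0,"jaw":0.35}]' && python3 -m jog '[{"tx":-1,"ty":0,"tz":0,"roll":0,"jaw":0.35},{"tx":-1,"ty":0,"tz":0,"roll":0,"jaw":0.35},{"tx":-1,"ty":0,"tz":0,"roll":0,"jaw":0.35},{"tx":-1,"ty":0,"tz":0,"roll":0,"jaw":0.35},{"tx":-1,"ty":0,"tz":0,"roll":0,"jaw":0.35},{"tx":-1,"ty":0,"tz":0,"roll":0,"jaw":0.35},{"tx":-1,"ty":0,"tz":0,"roll":0,"jaw":0.35}]'
python3 - <<'E'
from fr import *
plan((-.039,.134),.087,90)
for cam in("scene","top"):
  k=capture(cam)
  for r in landmark_of(cam,"low_tin_a")[:3]: print(cam,r["p"],toS(at_z(k,r["point"],.058)))
E
```

```text
time_s: 12.05
position: [0.4718, 0.0354, 0.0887]
tcp_rot: [[-0.995, -0.098, 0.002], [-0.098, 0.995, -0.0], [-0.002, -0.001, -1.0]]
force: [-2.4, -0.9, 1.3]
opening: 0.348
grasp_force: 0.9
time_s: 12.75
position: [0.5416, 0.0421, 0.0874]
tcp_rot: [[-0.995, -0.098, 0.002], [-0.098, 0.995, -0.0], [-0.002, -0.0, -1.0]]
force: [-0.7, -0.4, -0.5]
opening: 0.35
grasp_force: 0.4
scale pos [-0.0819  0.1323] z 0.0874 roll needed(rad) -0.0013 t 12.75 F [-0.7 -0.4 -0.5] open 0.3498922966683681 j6 -102.97537683867947
before-roll cm [-4.29  0.18  0.05] after-roll cm [-4.29  0.17  0.05] after-roll tool x,y in scale [[-1.0, 0.0], [-0.0, 1.0]]
scene 0.91 [-0.15840078 -0.13234848]
top 0.79 [-0.14094419 -0.12546925]
```

Tin not visible past the arm but forces fit; finish the push, back off and rise behind the tall lane at +44.

```bash
python3 -m jog '[{"tx":-1,"ty":0,"tz":0,"roll":0,"jaw":0.35},{"tx":-1,"ty":0,"tz":0,"roll":0,"jaw":0.35},{"tx":-1,"ty":0,"tz":0,"roll":0,"jaw":0.35},{"tx":-0.9,"ty":0,"tz":0,"roll":0,"jaw":0.35},{"tx":-0.4,"ty":0,"tz":0,"roll":0,"jaw":0.35},{"tx":1,"ty":0,"tz":0,"roll":0,"jaw":0.35},{"tx":4,"ty":0,"tz":0,"roll":0,"jaw":0.35},{"tx":4,"ty":0,"tz":-4.5,"roll":0,"jaw":0.35}]' && python3 -m jog '[{"tx":4,"ty":0,"tz":-4.5,"roll":0,"jaw":0.35},{"tx":3.2,"ty":-4.5,"tz":0,"roll":0,"jaw":0.35},{"tx":0,"ty":-4.5,"tz":0,"roll":0,"jaw":0.35}]'
python3 - <<'E'
from fr import *
plan((-.200,.043),.087,90)
for cam in("scene","top"):
  k=capture(cam); save(k,cam+"6.png")
  for n,z in(("low_tin_a",.056),("tall_tin_a",.062)):
   for r in landmark_of(cam,n)[:3]: print(cam,n,r["p"],toS(at_z(k,r["point"],z)))
E
```

```text
time_s: 13.75
position: [0.4946, 0.0385, 0.1217]
tcp_rot: [[-0.995, -0.098, -0.011], [-0.098, 0.995, 0.002], [0.011, 0.003, -1.0]]
force: [-1.4, -0.3, 1.4]
opening: 0.35
grasp_force: 0.0
time_s: 14.05
position: [0.4408, -0.0514, 0.1632]
tcp_rot: [[-0.995, -0.102, -0.004], [-0.102, 0.995, 0.002], [0.004, 0.002, -1.0]]
force: [0.6, 0.9, 0.2]
opening: 0.351
grasp_force: 0.0
scale pos [-0.1915  0.0493] z 0.1632 roll needed(rad) 0.0025 t 14.05 F [0.6 0.9 0.2] open 0.35092938220510045 j6 -116.9672194769619
before-roll cm [ 0.82 -0.64  7.62] after-roll cm [ 0.82 -0.64  7.62] after-roll tool x,y in scale [[-1.0, 0.0], [-0.0, 1.0]]
scene low_tin_a 0.73 [0.00710952 0.12863287]
scene low_tin_a 0.59 [-0.14356837 -0.13406786]
scene tall_tin_a 0.73 [-0.12526631  0.03925068]
scene tall_tin_a 0.61 [-0.1360508  -0.03736557]
scene tall_tin_a 0.24 [0.06717607 0.5115415 ]
top low_tin_a 0.86 [-0.13310292 -0.13569412]
top tall_tin_a 0.63 [-0.13560429 -0.04923102]
top tall_tin_a 0.54 [-0.13157132  0.03641596]
```

View pics/scene6.png

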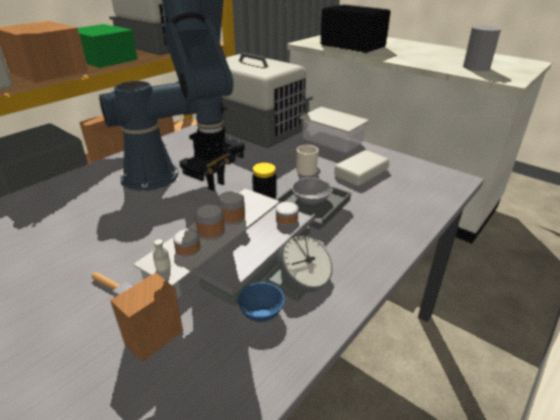

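The low tin stands upright on the pan's left end at (213, 287); bowl in the tray. Now the tall tin at lane +44.

```bash
python3 -m jog '[{"tx":0.8,"ty":-0.7,"tz":0,"roll":0,"jaw":0.4},{"tx":0,"ty":0,"tz":3.8,"roll":0,"jaw":0.4},{"tx":0,"ty":0,"tz":3.8,"roll":0,"jaw":0.4},{"tx":0,"ty":0,"tz":0,"roll":0,"jaw":0.4},{"tx":-0.8,"ty":0,"tz":0,"roll":0,"jaw":0.4},{"tx":-0.8,"ty":0,"tz":0,"roll":0,"jaw":0.4},{"tx":-0.8,"ty":0,"tz":0,"roll":0,"jaw":0.4},{"tx":-1,"ty":0,"tz":0,"roll":0,"jaw":0.4}]' && python3 -m jog '[{"tx":-1,"ty":0,"tz":0,"roll":0,"jaw":0.4},{"tx":-1,"ty":0,"tz":0,"roll":0,"jaw":0.4},{"tx":-1,"ty":0,"tz":0,"roll":0,"jaw":0.4},{"tx":-1,"ty":0,"tz":0,"roll":0,"jaw":0.4},{"tx":-1,"ty":0,"tz":0,"roll":0,"jaw":0.4},{"tx":-1,"ty":0,"tz":0,"roll":0,"jaw":0.4},{"tx":-1,"ty":0,"tz":0,"roll":0,"jaw":0.4},{"tx":-1,"ty":0,"tz":0,"roll":0,"jaw":0.4}]'
python3 - <<'E'
from fr import *
plan((-.044,.042),.087,90)
E
```

```text
time_s: 15.15
position: [0.4729, -0.0571, 0.0869]
tcp_rot: [[-0.995, -0.099, -0.001], [-0.099, 0.995, 0.0], [0.001, 0.0, -1.0]]
force: [-2.6, 0.3, -0.0]
opening: 0.398
grasp_force: 1.2
time_s: 15.95
position: [0.5539, -0.0498, 0.0863]
tcp_rot: [[-0.995, -0.098, 0.001], [-0.098, 0.995, -0.0], [-0.001, -0.0, -1.0]]
force: [-1.9, 0.6, -0.5]
opening: 0.401
grasp_force: 0.8
scale pos [-0.0787  0.0396] z 0.0863 roll needed(rad) -0.0012 t 15.95 F [-1.9  0.6 -0.5] open 0.4013107099032645 j6 -112.28527707997272
before-roll cm [-3.47  0.25 -0.06] after-roll cm [-3.47  0.24 -0.06] after-roll tool x,y in scale [[-1.0, 0.0], [-0.0, 1.0]]
```

```bash
python3 -m jog '[{"tx":-1,"ty":0,"tz":0,"roll":0,"jaw":0.4},{"tx":-1,"ty":0,"tz":0,"roll":0,"jaw":0.4},{"tx":-1,"ty":0,"tz":0,"roll":0,"jaw":0.4},{"tx":-0.6,"ty":0,"tz":0,"roll":0,"jaw":0.4},{"tx":0,"ty":0,"tz":0,"roll":0,"jaw":0.4},{"tx":1,"ty":0,"tz":0,"roll":0,"jaw":0.4},{"tx":4,"ty":0,"tz":0,"roll":0,"jaw":0.4},{"tx":4,"ty":0,"tz":-4.2,"roll":0,"jaw":0.4}]' && python3 -m jog '[{"tx":4,"ty":0,"tz":-4.2,"roll":0,"jaw":0.4},{"tx":3.2,"ty":-4,"tz":0,"roll":0,"jaw":0.4},{"tx":0,"ty":-4.5,"tz":0,"roll":0,"jaw":0.4},{"tx":0,"ty":0,"tz":0,"roll":0,"jaw":0.4}]'
python3 - <<'E'
from fr import *
plan((-.200,-.044),.087,90)
for cam in("scene","top"):
  k=capture(cam); save(k,cam+"7.png")
  for n in("low_tin_a","tall_tin_a"):
   for r in landmark_of(cam,n)[:3]: print(cam,n,r["p"],toS(at_z(k,r["point"],.062)),"pan",toS(at_z(k,r["point"],.048)))
  for n in("needle_tip","fork_mid"):
   for r in landmark_of(cam,n)[:1]: print(n,r["p"],r["point"])
E
```

```text
time_s: 16.75
position: [0.4996, -0.0537, 0.1196]
tcp_rot: [[-0.995, -0.098, -0.009], [-0.098, 0.995, 0.003], [0.009, 0.004, -1.0]]
force: [0.7, -0.2, 1.6]
opening: 0.398
grasp_force: 0.0
time_s: 17.15
position: [0.4485, -0.15, 0.1601]
tcp_rot: [[-0.996, -0.093, 0.006], [-0.093, 0.996, -0.005], [-0.006, -0.006, -1.0]]
force: [0.3, 0.8, 0.2]
opening: 0.401
grasp_force: 0.0
scale pos [-0.1936 -0.0496] z 0.1601 roll needed(rad) -0.0065 t 17.15 F [0.3 0.8 0.2] open 0.4014912193010945 j6 -127.28826156348242
before-roll cm [0.69 0.6  7.3 ] after-roll cm [0.69 0.61 7.3 ] after-roll tool x,y in scale [[-1.0, 0.0], [-0.0, 1.0]]
scene low_tin_a 0.66 [-0.13357494 -0.13561911] pan [-0.14731622 -0.12428867]
scene low_tin_a 0.64 [0.01417886 0.11050313] pan [0.00343721 0.12683022]
scene low_tin_a 0.41 [ 0.01388293 -0.01794888] pan [ 0.00313527 -0.00422956]
scene tall_tin_a 0.74 [0.00582933 0.02690969] pan [-0.00508184  0.04153971]
scene tall_tin_a 0.57 [-0.13930306 -0.03958165] pan [-0.15316063 -0.0263015 ]
needle_tip 0.62 [249.1, 293.2]
fork_mid 0.53 [240.7, 299.6]
top low_tin_a 0.93 [0.00536908 0.13715407] pan [0.00851554 0.13670101]
top tall_tin_a 0.88 [-0.00385589  0.03904753] pan [-0.00081405  0.03748196]
top tall_tin_a 0.7 [-0.13536188 -0.05219548] pan [-0.13381127 -0.05479572]
needle_tip 0.41 [139.5, 341.2]
fork_mid 0.53 [142.6, 319.6]
```

View pics/scene7.png

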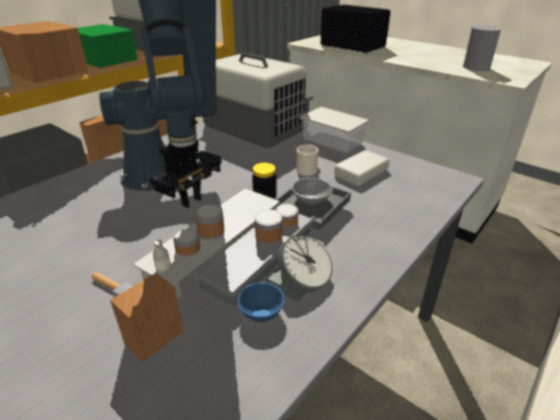

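The tall tin is upright on the pan at (226, 267) beside the low tin; the needle has moved up-left. I read the dial numerically from saved pictures.

```bash
cat > nd.py <<'E'
from fr import *
from scipy.signal import find_peaks
def dial(c,img,piv=(.795,-.069,.073),tilt=28):
    t=np.radians(tilt); xs=np.r_[R[:,0],0]; ys=np.r_[R[:,1],0]
    up=-xs*np.cos(t)+np.array([0,0,np.sin(t)]); g=cv2.cvtColor(img,cv2.COLOR_RGB2GRAY).astype(np.float32)
    a=np.arange(-2.2,2.2,.02); L=[]
    for k in a:
        q=np.array([proj(c,np.array(piv)+r*(np.cos(k)*up+np.sin(k)*ys)) for r in np.linspace(.022,.048,14)],np.float32)
        L.append(cv2.remap(g,q[:,1:2],q[:,0:1],cv2.INTER_LINEAR).mean())
    L=np.array(L); p,pr=find_peaks(-L,prominence=12); return [(round(a[i],2),int(h)) for i,h in zip(p,pr["prominences"])]
E
python3 - <<'E'
from nd import *
for cam in("scene","top"):
    c=capture(cam)
    for n in "0267":
        i=cv2.imread(f"pics/{cam}{n}.png")
        if i is not None: print(cam,n,dial(c,i[:,:,::-1]))
E
```

```text
scene 0 [(np.float64(-1.58), 15), (np.float64(-1.1), 65), (np.float64(0.22), 54), (np.float64(0.74), 34)]
scene 2 [(np.float64(-1.52), 56), (np.float64(0.24), 24), (np.float64(0.74), 37)]
scene 6 [(np.float64(-1.58), 16), (np.float64(-1.1), 64), (np.float64(0.2), 56), (np.float64(0.74), 36)]
scene 7 [(np.float64(-0.84), 20), (np.float64(-0.3), 72), (np.float64(0.22), 32), (np.float64(0.74), 35)]
top 0 [(np.float64(-1.22), 80), (np.float64(0.18), 78), (np.float64(0.74), 57)]
top 2 [(np.float64(-1.56), 65), (np.float64(0.2), 54), (np.float64(0.74), 44)]
top 6 [(np.float64(-1.2), 88), (np.float64(0.18), 87), (np.float64(0.74), 62)]
top 7 [(np.float64(-0.48), 99), (np.float64(0.18), 87), (np.float64(0.74), 62)]
```

Zero −1.54, fork mid +0.47, needle now about −0.40: the second tall tin (~0.8 rad) is what is needed.

```bash
python3 -m jog '[{"tx":0.8,"ty":0.5,"tz":0,"roll":0,"jaw":0.4},{"tx":0,"ty":0,"tz":3.7,"roll":0,"jaw":0.4},{"tx":0,"ty":0,"tz":3.6,"roll":0,"jaw":0.4},{"tx":0,"ty":0,"tz":0,"roll":0,"jaw":0.4},{"tx":-0.8,"ty":0,"tz":0,"roll":0,"jaw":0.4},{"tx":-0.8,"ty":0,"tz":0,"roll":0,"jaw":0.4},{"tx":-0.8,"ty":0,"tz":0,"roll":0,"jaw":0.4},{"tx":-1,"ty":0,"tz":0,"roll":0,"jaw":0.4}]' && python3 -m jog '[{"tx":-1,"ty":0,"tz":0,"roll":0,"jaw":0.4},{"tx":-1,"ty":0,"tz":0,"roll":0,"jaw":0.4},{"tx":-1,"ty":0,"tz":0,"roll":0,"jaw":0.4},{"tx":-1,"ty":0,"tz":0,"roll":0,"jaw":0.4},{"tx":-0.8,"ty":0,"tz":0,"roll":0,"jaw":0.4},{"tx":-0.8,"ty":0,"tz":0,"roll":0,"jaw":0.4},{"tx":-0.8,"ty":0,"tz":0,"roll":0,"jaw":0.4},{"tx":-0.8,"ty":0,"tz":0,"roll":0,"jaw":0.4}]'
python3 - <<'E'
from nd import *
plan((-.042,-.044),.087,90)
for cam in("scene","top"):
  k=capture(cam); print(dial(k,k["img"]))
  for n in("tall_tin_a",):
   for r in landmark_of(cam,n)[:3]: print(cam,n,r["p"],toS(at_z(k,r["point"],.050)))
E
```

```text
time_s: 18.55
position: [0.4721, -0.1368, 0.0866]
tcp_rot: [[-0.995, -0.099, -0.002], [-0.099, 0.995, 0.0], [0.002, 0.0, -1.0]]
force: [-5.3, -1.3, 3.6]
opening: 0.399
grasp_force: 2.6
time_s: 19.35
position: [0.5433, -0.1294, 0.0862]
tcp_rot: [[-0.995, -0.099, -0.004], [-0.099, 0.995, 0.001], [0.003, 0.001, -1.0]]
force: [-5.8, 0.8, 4.5]
opening: 0.4
grasp_force: 3.2
scale pos [-0.0972 -0.0385] z 0.0862 roll needed(rad) -0.0002 t 19.35 F [-5.8  0.8  4.5] open 0.3999115299277538 j6 -120.47060873040193
before-roll cm [-5.52 -0.55 -0.1 ] after-roll cm [-5.52 -0.55 -0.1 ] after-roll tool x,y in scale [[-1.0, 0.0], [-0.0, 1.0]]
[(np.float64(-0.84), 19), (np.float64(-0.3), 72), (np.float64(0.22), 32), (np.float64(0.74), 36)]
scene tall_tin_a 0.83 [0.00072698 0.04122949]
scene tall_tin_a 0.66 [-0.0592383  -0.03171425]
scene tall_tin_a 0.48 [-0.15558175 -0.33897457]
[(np.float64(-0.18), 108), (np.float64(0.18), 75), (np.float64(0.74), 62)]
top tall_tin_a 0.72 [0.00436977 0.03871148]
top tall_tin_a 0.66 [-0.05225907 -0.04228889]
```

```bash
python3 -m jog '[{"tx":-0.7,"ty":-0.15,"tz":0,"roll":0,"jaw":0.4},{"tx":-0.7,"ty":-0.15,"tz":0,"roll":0,"jaw":0.4},{"tx":-0.7,"ty":-0.15,"tz":0,"roll":0,"jaw":0.4},{"tx":-0.7,"ty":-0.15,"tz":0,"roll":0,"jaw":0.4},{"tx":-0.7,"ty":0,"tz":0,"roll":0,"jaw":0.4},{"tx":-0.7,"ty":0,"tz":0,"roll":0,"jaw":0.4},{"tx":-0.7,"ty":0,"tz":0,"roll":0,"jaw":0.4},{"tx":-0.6,"ty":0,"tz":0,"roll":0,"jaw":0.4}]'
python3 - <<'E'
from nd import *
plan((-.042,-.044),.087,90)
for cam in("scene","top"):
  k=capture(cam); print(dial(k,k["img"]))
  for n in("tall_tin_a",):
   for r in landmark_of(cam,n)[:3]: print(cam,n,r["p"],toS(at_z(k,r["point"],.040)))
E
```

```text
time_s: 20.35
position: [0.6004, -0.1308, 0.0857]
tcp_rot: [[-0.995, -0.098, 0.0], [-0.098, 0.995, -0.0], [-0.0, -0.0, -1.0]]
force: [-1.3, -0.1, -1.1]
opening: 0.4
grasp_force: 0.9
scale pos [-0.0405 -0.0456] z 0.0857 roll needed(rad) -0.0009 t 20.35 F [-1.3 -0.1 -1.1] open 0.3996076748610112 j6 -118.31868313316016
before-roll cm [ 0.15  0.16 -0.13] after-roll cm [ 0.15  0.16 -0.13] after-roll tool x,y in scale [[-1.0, 0.0], [-0.0, 1.0]]
[(np.float64(0.26), 97), (np.float64(0.74), 22)]
scene tall_tin_a 0.89 [ 0.00482913 -0.04734776]
scene tall_tin_a 0.69 [-0.00419788  0.03192536]
[(np.float64(0.24), 118), (np.float64(0.74), 63)]
top tall_tin_a 0.66 [-0.00097449  0.03406855]
top tall_tin_a 0.62 [-0.21073666 -0.28898476]
top tall_tin_a 0.59 [ 0.13933205 -0.00791285]
```

```bash
python3 -m jog '[{"tx":1,"ty":0,"tz":0,"roll":0,"jaw":0.4},{"tx":4,"ty":0,"tz":0,"roll":0,"jaw":0.4},{"tx":4,"ty":0,"tz":-4.2,"roll":0,"jaw":0.4},{"tx":4,"ty":0,"tz":-4.2,"roll":0,"jaw":0.4},{"tx":2.5,"ty":0,"tz":-2,"roll":0,"jaw":0.4},{"tx":0,"ty":0,"tz":0,"roll":0,"jaw":0.4},{"tx":0,"ty":0,"tz":0,"roll":0,"jaw":0.4},{"tx":0,"ty":0,"tz":0,"roll":0,"jaw":0.4}]'
python3 - <<'E'
from nd import *
plan((-.2,-.044),.2,90)
for cam in("scene","top"):
  k=capture(cam); save(k,cam+"8.png"); print(dial(k,k["img"]))
  for n,z in(("tall_tin_a",.040),("low_tin_a",.04),("bowl",.04)):
   for r in landmark_of(cam,n)[:3]: print(cam,n,r["p"],toS(at_z(k,r["point"],z)))
  for n in("needle","fork"):
   for r in trace(cam,n)[:1]: print(n,r["p"],r["bbox"])
E
```

```text
time_s: 21.35
position: [0.457, -0.145, 0.1777]
tcp_rot: [[-0.995, -0.098, 0.001], [-0.098, 0.995, -0.0], [-0.001, -0.0, -1.0]]
force: [0.1, -0.6, -0.3]
opening: 0.399
grasp_force: 0.0
scale pos [-0.1846 -0.0455] z 0.1777 roll needed(rad) -0.0012 t 21.35 F [ 0.1 -0.6 -0.3] open 0.39871111841802587 j6 -126.62948996337269
before-roll cm [ 1.54  0.15 -2.23] after-roll cm [ 1.54  0.15 -2.23] after-roll tool x,y in scale [[-1.0, -0.0], [-0.0, 1.0]]
[(np.float64(0.42), 102)]
scene tall_tin_a 0.95 [ 0.00325769 -0.04445358]
scene tall_tin_a 0.82 [0.00025263 0.05720661]
scene low_tin_a 0.87 [-0.15454665 -0.12410423]
scene low_tin_a 0.65 [0.00226897 0.12601925]
needle 0.59 [307.3, 253.6, 5.6, 10.4]
[(np.float64(0.18), 31), (np.float64(0.4), 106), (np.float64(0.74), 44)]
top tall_tin_a 0.87 [ 0.00649311 -0.05025862]
top low_tin_a 0.9 [0.00902045 0.13141733]
top bowl 0.62 [-0.01185891  0.29720193]
```

```bash
python3 -m jog '[{"tx":0,"ty":0,"tz":0,"roll":0,"jaw":0.4},{"tx":0,"ty":0,"tz":0,"roll":0,"jaw":0.4},{"tx":0,"ty":0,"tz":0,"roll":0,"jaw":0.4},{"tx":0,"ty":0,"tz":0,"roll":0,"jaw":0.4}]' >/dev/null
python3 - <<'E'
from nd import *
k=capture("top"); print(dial(k,k["img"])); print(hand_in())
E
```

```text
[(np.float64(0.18), 28), (np.float64(0.4), 106), (np.float64(0.74), 44)]
the job is handed in; nothing more can be done
None
```

The job is handed in at about 22 s: the bowl is in the tray, and both tall tins and one low tin are on the pan, with the needle steady about 0.06 rad from the fork's middle (limit 0.25) and the other low tin still on the shelf; the final positions were checked from camera measurements, not by eye.

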